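# Fetch the tape roll from the back of a tilt-out bin

### The arm

A 6-joint arm with a two-finger parallel gripper is mounted at the origin on a cart in front of the work surface, level with it; the furniture and walls round the work are solid. World frame = base frame: x ahead of the robot, y to its left, z up, the work surface at z = 0. Lengths are in m, angles in rad, forces in N, time in s.
With the tool pointing down it reaches from about 0.275 to 0.875 m from the base axis. Payload 12.5 kg.
Tool frame: the origin (TCP) lies on the centre line of the jaws, within the pads' length; the fingertips stand r.finger_overhang ahead of it and the grasp point (between the pads) lies 3 mm ahead of it (r.finger_overhang is the distance from the TCP to the fingertips, in m); z points along the fingers, y is the line along which they close (so a half turn about z gives the same grasp; the last joint's range is limited). The gripper opens to 85 mm and grips with 20 to 120 N. Pads are 22 mm wide; open, the fingers measure 114 mm over their backs; the gripper's body (76 mm by 85 mm) begins 54 mm behind the grasp point. The pads swing forward as they close: fully open they stand 13 mm farther back than shut.
Start: joints at [-1.241, 0.351, 1.652, -0, 1.139, -0.085], TCP at [0.222, -0.503, 0.233] pointing down, gripper open.
Joint ranges: [-2.75, 2.75], [-0.79, 2.1], [0.01, 2.65], [-1.57, 4.71], [0.07, 3.14], [-2.87, 2.87]. Speed limits (rad/s): [2.22, 2.22, 2.79, 3.14, 3.14, 3.14].

### API

Orientations are given as a unit quaternion [x, y, z, w].
In Python, from cell import r, optics gives the robot as it stands. The module is installed in compiled form; this text tells all that it offers. Calls block until the motion is done:
- r.move_to(position, orientation): joint-space move of the TCP to a pose.
- r.move_linear(position, rot=None, vel=0.15): straight line of the TCP; rot=None keeps the orientation; vel is the mean speed in m/s.
- r.set_joints(angles): joint-space move.
- r.set_gripper(opening, squeeze=None): opening from 0.0 (shut) to 1.0 (fully open); squeeze is the grip in N (None keeps the last); returns when the fingers have stopped.
- r.sleep(seconds).
- r.inverse_kinematics(position, orientation): joint angles nearest the present ones, or None.
- optics.get_image(name): name is "scene" or "top" or "wrist"; returns a dict with "pixels" (480x640x3 uint8, red, green, blue), "depth" (480x640 float32, m along the optical axis (not along the pixel's ray), 0 where there is no reading), "fx", "fy", "cx", "cy" (pixels), "camera_from_world" (4x4, takes a point from world to camera coordinates); the wrist camera has in their place "mount" (4x4, takes a point from camera to tool coordinates, whose origin is the TCP and whose axes are the flange's). Camera axes: x right, y down, z forward; pixel columns grow to the right and rows downward; lengths in m; the calibration is good to about 2 mm. A picture is of the moment at which its call begins: read the wrist's pose just before it.
A pose or a line that the arm cannot do raises r.PlanningError and nothing moves.
- r.hand_in(): hands the job in; it is judged then, once.
Readings, each from a call of its own:
- r.current_t(): time.
- r.current_q(): joint angles.
- r.current_qvel(): joint speeds.
- r.current_effort(): joint torques, N m.
- r.current_tool_pos(): TCP position.
- r.current_ee_rot(): TCP orientation.
- r.current_contact_force(): force on the tool from outside, world axes, zero at the start.
- r.current_torque(): the same for the moment, N m.
- r.current_opening(): opening from 0.0 (shut) to 1.0 (fully open).
- r.current_finger_force(): force on a finger pad.
Only numpy, scipy, OpenCV 4.12 (cv2) and the standard library are available. Lean on these libraries where they do the work, as an engineer would, in place of code of your own. Each camera call takes 0.05 s, during which the arm holds its last target. There are 200 camera calls.

### The job

First stand the white bottle, which blocks the two tilt-out bins, in the white tray. Then tip the bin with the brown tape roll in its rear compartment fully forward, take the roll out, stand it on end in the same tray and shut the bin; leave the other bin shut with its carton in it, and do not disturb the cup or the marker.

Things in the scene. Friction and masses are not known exactly. Their poses are not given: they have to be found in the camera images.
- cabinet: Low grey cabinet, fixed, with two blue tilt-out bins side by side; 310 mm wide (y), 160 deep (x 0 to 160 mm), 150 high. Origin: on the table under the middle of the bins' hinge line, at the front; x points to its back, y to its left, z up. A clear hood (top at 150 mm) covers it from x = 83 mm to the back, over the rear compartments; before it the side walls are 60 mm high.
- left_bin (a joint): Angle in rad of the left bin (cabinet y = +75 mm): 0 shut, 0.8 tipped fully forward on its stop. It hinges at its front foot; its top comes towards the cabinet's -x. The hinge is stiff (0.4 N m of friction) and stays where it is left; the handle takes about 6 N to move.
- right_bin (a joint): The same for the right bin (cabinet y = -75 mm).
- left_bin_hinge (a point): Middle of the left bin's hinge line (along cabinet y), 16 mm above the table; axes turn with the bin. Bin frame, mm (shut: x back, z up): floor x 0 to 130, top z 4; clear front wall at x = 0, 90 high; sides 130 apart inside, 90 high in front sloping to 40 behind; back wall 40 high; clear cross wall x 72 to 76, 40 high, before the rear compartment (x 76 to 126).
- left_bin_handle (a point): Middle of the left bin's handle: a steel bar 10 mm thick, 72 mm long along the cabinet's y, on two end posts 28 mm above the front wall. It lies 118 mm above (bin z) and 2 mm before (bin -x) the hinge point; its axes turn with the bin.
- left_bin_rear (a point): Middle of the floor of the left bin's rear compartment (101 mm behind the hinge, 4 mm above it, in the bin's frame); turns with the bin.
- right_bin_hinge (a point): As for the left bin.
- right_bin_handle (a point): As for the left bin.
- right_bin_rear (a point): As for the left bin.
- tray: White open tray, fixed, 220 mm (its x) by 150 mm (its y), 22 mm high, walls and floor 5 mm thick. Origin: centre of its underside, on the table.
- bottle_center (a point): White plastic bottle with a fixed screw cap, 60 mm in diameter, 123 mm high, about 140 g, standing close before the middle of the cabinet, in the way of both bins. Point: its centre, 61.5 mm above its underside; z is its own axis. The cap is 36 mm in diameter, from 104 mm above the underside to the top.
- roll_center (a point): Roll of brown paper tape, a cylinder 36 mm in diameter and 46 mm high (solid to the touch), about 45 g, standing on end in the rear compartment of the left or the right bin. Point: its centre; z is its own axis. When the bin is tipped it slides or topples against the cross wall and leans forward with the bin or a little more (0.75 to 1.05 rad).
- carton_center (a point): Small printed carton, 46 x 88 x 52 mm, lying in the rear compartment of the other bin, where it stays. Point: its centre.
- cup_center (a point): Clear specimen cup with a yellow lid, 63 mm in diameter, 61 mm high, standing loose between cabinet and tray; not to be disturbed. Point: its centre.
- marker_center (a point): Black marker lying loose before the tray's front edge, 12 x 135 x 14 mm; not to be disturbed. Point: its centre.
Not all that is in view belongs to the job. What is meant by the part that bears roll_center is not green or purple, and is the smaller of those in its own colour.

How it is judged:
On the way, in this order (a step that is already met when the one before it is completed fails the run):
1. the bottle stands in the tray (x of bottle_center in the frame of tray between -0.105 and 0.105 m and y of bottle_center in the frame of tray between -0.07 and 0.07 m and height (world z) of bottle_center below 0.072 m), for 0.2 s.
2. the bin with the roll is tipped fully forward (0.7 rad or more), the roll in it (((value of joint left_bin above 0.7 rad and distance between roll_center and left_bin_rear below 0.07 m) or (value of joint right_bin above 0.7 rad and distance between roll_center and right_bin_rear below 0.07 m))), for 0.2 s.
3. the roll stands in the tray (x of roll_center in the frame of tray between -0.105 and 0.105 m and y of roll_center in the frame of tray between -0.07 and 0.07 m and height (world z) of roll_center below 0.034 m), for 0.2 s.
At the end, for the whole second after the job is handed in: Bottle and tape roll both stand upright (within 0.1 rad), on the tray's floor inside its walls; both bins shut (under 0.06 rad); the carton still in the rear compartment of its bin (all of step 1 and all of step 3 and angle between bottle_center's own z axis and vertical below 0.1 rad and (angle between roll_center's own z axis and vertical below 0.1 rad or angle between roll_center's own z axis and vertical above 3.04 rad) and value of joint each of left_bin, right_bin below 0.06 rad and (distance between carton_center and left_bin_rear below 0.05 m or distance between carton_center and right_bin_rear below 0.05 m)); the robot touches nothing.
It fails at once if the bin with the carton is tipped by more than 0.2 rad ((value of joint left_bin above 0.2 rad and distance between carton_center and left_bin_rear below 0.06 m) or (value of joint right_bin above 0.2 rad and distance between carton_center and right_bin_rear below 0.06 m)).
It fails at once if the bottle is tipped over (1 rad or more) (angle between bottle_center's own z axis and vertical above 1 rad).
It fails at once if the cup or the marker is moved by more than 30 mm (distance of any of cup_center, marker_center from where it was at the start of the episode above 0.03 m).
It also fails if it takes over 72 s, if anything falls off the work surface, if the arm or the gripper's body presses on something with over 40 N, if the wrist force passes 120 N, or if a joint passes its speed limit or range.

## Working session

There is one attempt and no reset: what is moved stays moved. The work goes in short steps, each a Python script; the robot and the scene stay as the last script left them, time stands still between calls to the robot, and variables do not carry over. Pictures are saved under pics/ and viewed, at most 10 in all, crops included, and the job is handed in when it is done.

```bash
mkdir -p pics; ls
python3 - <<'E'
from cell import r, optics
import numpy as np, cv2
print(r.current_t(), r.finger_overhang, r.current_ee_rot(), r.current_tool_pos())
for n in ("scene","top"):
    d=optics.get_image(n); np.savez(n+"0.npz",**d); cv2.imwrite(f"pics/{n}0.png",d["pixels"][...,::-1])
    print(n,d["fx"],np.round(d["camera_from_world"],3).tolist())
E
```

```text
pics
0.0 0.022 [ 9.78566929e-01  2.05928175e-01 -7.40554511e-05 -5.89048510e-04] [ 0.22155812 -0.50302849  0.23205842]
scene 438.96087768010443 [[-0.741, -0.671, -0.005, 0.524], [-0.486, 0.542, -0.685, 0.347], [0.463, -0.505, -0.728, 0.892], [0.0, 0.0, 0.0, 1.0]]
top 538.3760395728748 [[-0.017, -1.0, 0.011, 0.08], [-0.999, 0.017, -0.043, 0.602], [0.043, -0.011, -0.999, 1.28], [0.0, 0.0, 0.0, 1.0]]
```

View pics/scene0.png

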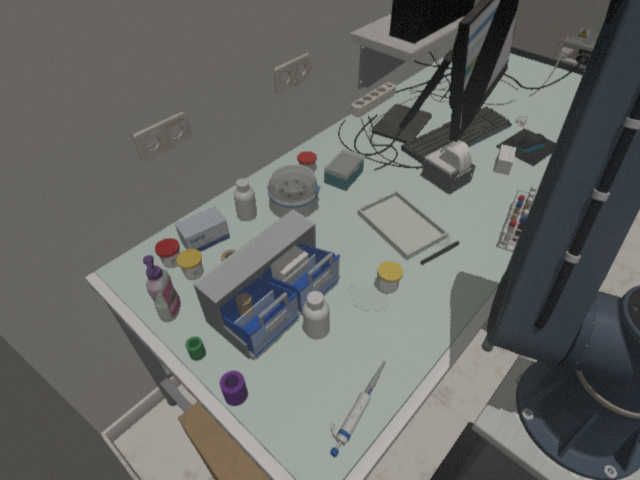

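View pics/top0.png

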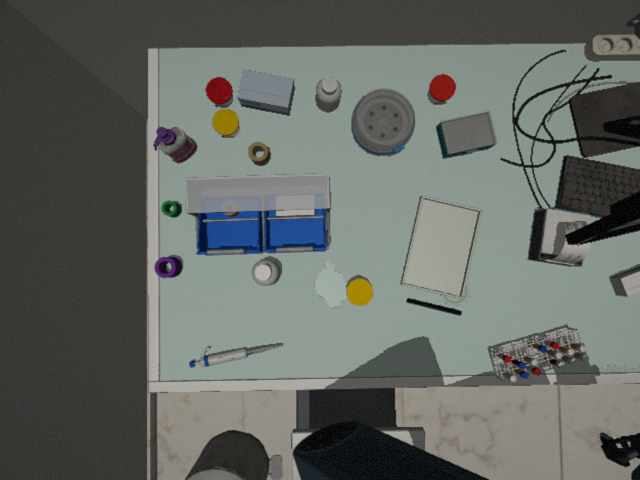

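The top view shows roll candidates: green (172,208), purple (167,267), brown behind the cabinet (259,153) and brown in the left bin (230,207). The last fits: it is brown and the smaller of the two. The bottle is at (265,271), cup (359,292), marker (434,306), tray (441,247). I'll confirm in an enlarged crop.

```bash
cat > h.py <<'E'
import numpy as np
def w(d,u,v,z):  # pixel + known height -> world
    T=d["camera_from_world"]; R,t=T[:3,:3],T[:3,3]; c=-R.T@t
    ray=R.T@np.array([(u-d["cx"])/d["fx"],(v-d["cy"])/d["fy"],1]); return c+ray*(z-c[2])/ray[2]
def wd(d,u,v):
    T=d["camera_from_world"]; R,t=T[:3,:3],T[:3,3]; Z=d["depth"][v,u]
    return R.T@(np.array([(u-d["cx"])/d["fx"]*Z,(v-d["cy"])/d["fy"]*Z,Z])-t)
E
python3 - <<'E'
import numpy as np,cv2
from h import *
d=np.load("top0.npz"); s=np.load("scene0.npz")
a=cv2.resize(d["pixels"][165:325,180:390],None,fx=3.8,fy=3.7,interpolation=cv2.INTER_CUBIC)[:,:,::-1]
cv2.imwrite("pics/topc.png",cv2.resize(d["pixels"][140:320,160:400,::-1],(800,600),interpolation=cv2.INTER_CUBIC))
cv2.imwrite("pics/scenec.png",cv2.resize(s["pixels"][200:365,180:400,::-1],(800,600),interpolation=cv2.INTER_CUBIC))
for n,p in dict(bottle=(265,271),cup=(359,292),marker=(434,306),rollL=(230,207),rollbig=(259,153),carton=(295,207),hood=(225,190)).items(): print(n,wd(d,*p).round(3))
E
```

```text
bottle [0.534 0.204 0.13 ]
cup [ 0.481 -0.004  0.063]
marker [ 0.442 -0.186  0.016]
rollL [0.672 0.276 0.15 ]
rollbig [ 0.82   0.229 -0.002]
carton [0.67  0.136 0.15 ]
hood [0.709 0.286 0.152]
```

View pics/topc.png

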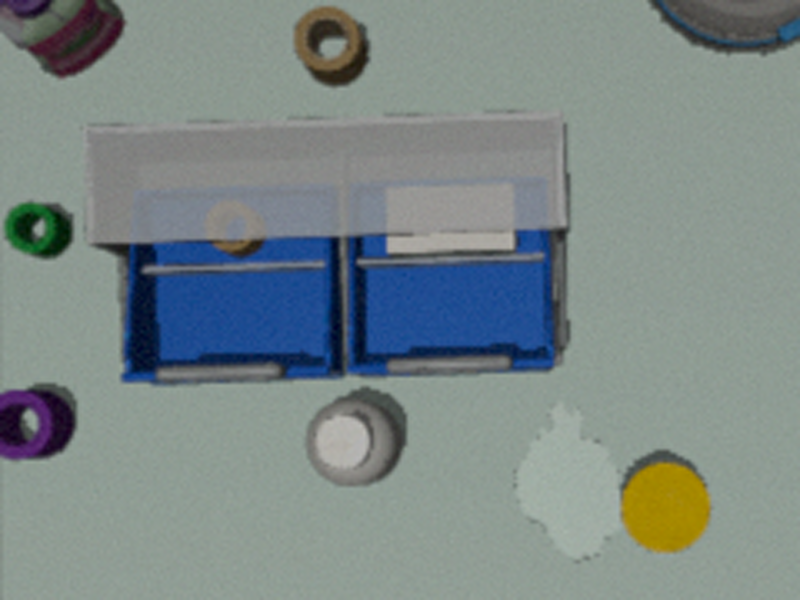

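View pics/scenec.png

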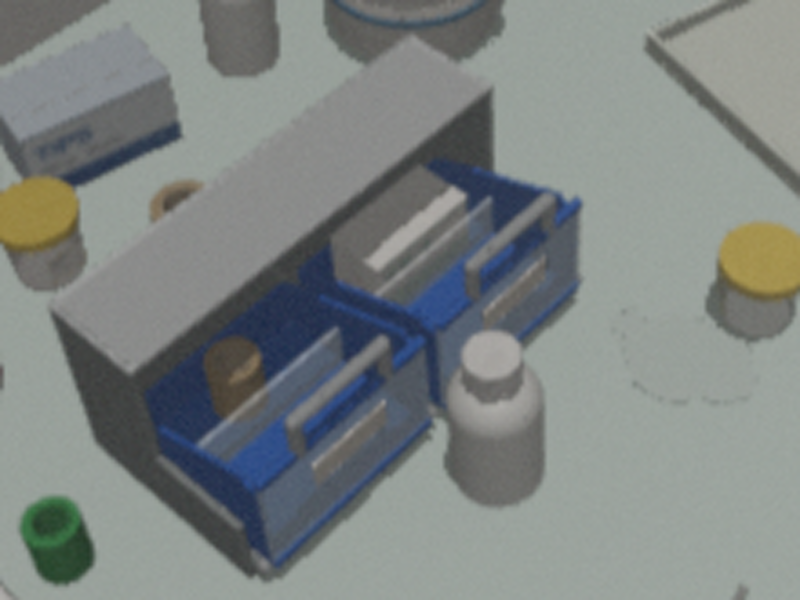

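Run:
```python
import numpy as np
from h import *
d=np.load("top0.npz")
c=lambda u,v,z: w(d,160+u*.3,140+v*.3,z).round(4)
H=[c(87,127,.15),c(562,115,.15),c(566,228,.15),c(90,244,.15)]
print("hood",H,np.linalg.norm(H[0]-H[1]),np.linalg.norm(H[1]-H[2]))
f=(H[2]+H[3])/2;print(f)
for u in [(H[1]-H[0]),(H[2]-H[3])]: print("yaw",np.arctan2(u[0],-u[1]))
L=[c(157,373,.135),c(282,370,.135)];R=[c(387,365,.135),c(510,361,.135)]
print("L",L,(L[0]+L[1])/2,np.linalg.norm(L[0]-L[1]));print("R",R,(R[0]+R[1])/2)
print("bottle",c(343,441,.123)," roll",c(232,225,.066),"cup",c(666,507,.061))
T=[w(d,*p,.022) for p in [(420,196),(481,209),(462,301),(401,285)]]
print("tray",np.round(T,3),np.mean(T,0),[np.linalg.norm(T[i]-T[i-1]) for i in range(4)])
u=T[1]+T[0]-T[2]-T[3];print("tray x yaw",np.arctan2(u[1],u[0]))
```

```text
hood [array([0.7364, 0.3693, 0.15  ]), array([0.7395, 0.0628, 0.15  ]), array([0.6661, 0.0615, 0.15  ]), array([0.6606, 0.3678, 0.15  ])] 0.3065156765974621 0.0734115113589143
[0.66335 0.21465 0.15   ]
yaw 0.010113847633609887
yaw 0.017954322553657687
L [array([0.5773, 0.3286, 0.135 ]), array([0.5779, 0.2475, 0.135 ])] [0.5776  0.28805 0.135  ] 0.08110221945175114
R [array([0.58  , 0.1792, 0.135 ]), array([0.5813, 0.0992, 0.135 ])] [0.58065 0.1392  0.135  ]
bottle [0.5309 0.2097 0.123 ]  roll [0.6804 0.2905 0.066 ] cup [ 0.4807 -0.006   0.061 ]
tray [[ 0.706 -0.158  0.022]
 [ 0.672 -0.303  0.022]
 [ 0.453 -0.252  0.022]
 [ 0.494 -0.107  0.022]] [ 0.58108073 -0.20499006  0.022     ] [np.float64(0.2177772859003218), np.float64(0.1495037221101738), np.float64(0.22477977967327256), np.float64(0.14994974008427928)]
tray x yaw -0.23329683183167754
```

The crop confirms it: the small brown roll stands in the left bin at crop (232,225) and the carton is in the right bin. The measured sizes agree with those given (hood 307 mm, tray 221x150 mm). Next I move the bottle.

```bash
cat >> h.py <<'E'
from scipy.spatial.transform import Rotation as Ro
def q(b,yaw=0,psi=0): # tool z tilted forward by b; yaw about vertical; psi turn of closing axis (0: along y)
    return (Ro.from_euler('z',yaw)*Ro.from_euler('y',-b)*Ro.from_euler('z',psi)*Ro.from_euler('x',np.pi)).as_quat()
def tcp(p,qq,back=0.): # TCP for grasp point p, retreated by back along the tool
    return np.array(p)-Ro.from_quat(qq).apply([0,0,.003+back])
E
python3 - <<'E'
from cell import r, optics
from h import *
st=lambda s:print(s,round(r.current_t(),2),r.current_tool_pos().round(3) if hasattr(r.current_tool_pos(),'round') else r.current_tool_pos(),np.round(r.current_contact_force(),1),round(r.current_opening(),3))
Q=q(.45); B=np.array([.531,.2097,.080])
r.move_to(tcp(B+[-.03,0,.10],Q,.06),Q); st("pre0")
r.move_linear(tcp(B,Q,.08),vel=.25)
r.move_linear(tcp(B,Q),vel=.12); st("at")
r.set_gripper(0.,squeeze=40); st("grip")
r.move_linear(tcp(B+[-.02,0,.03],Q),vel=.12)
r.move_linear(tcp(B+[-.02,0,.12],Q),vel=.25); st("lift")
D=np.array([.6296,-.2166,.087])
r.move_linear(tcp(D+[0,0,.11],Q),vel=.25); st("over")
for n in("top","scene"):
    d=optics.get_image(n); np.savez(n+"1.npz",**d)
import cv2; cv2.imwrite("pics/s1.png",d["pixels"][...,::-1])
E
```

```text
pre0 2.76 [0.474 0.209 0.237] [-0.  -0.7 -0.8] 0.996
at 4.07 [0.53  0.21  0.084] [ 0.4  0.5 -0.4] 0.999
grip 4.51 [0.53  0.21  0.084] [-3.2 -1.2 10.7] 0.598
lift 5.47 [0.51  0.21  0.202] [-0.9 -0.8 -1.3] 0.597
over 7.38 [ 0.628 -0.216  0.2  ] [ 0.2  0.3 -1.5] 0.596
```

View pics/s1.png

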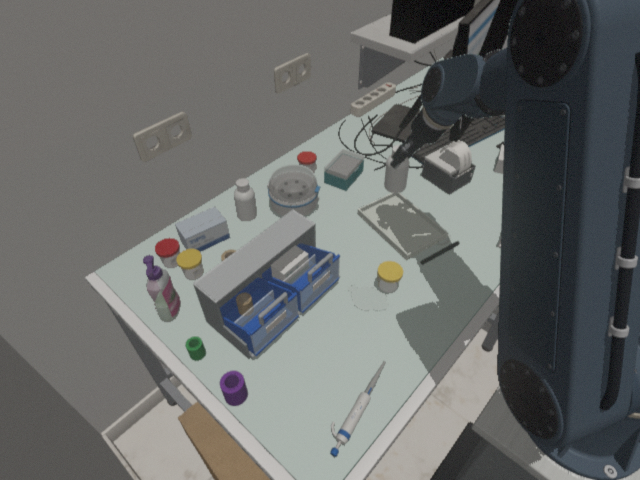

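The bottle is held upright at (397,175), over the tray. I lower it until it touches the tray floor.

Run:
```python
from cell import r, optics
from h import *
Q=q(.45); D=np.array([.6296,-.2166,.087])
st=lambda s:print(s,round(r.current_t(),2),np.round(r.current_tool_pos(),3),np.round(r.current_contact_force(),1),round(r.current_opening(),3))
r.move_linear(tcp(D+[0,0,.012],Q),vel=.2); f0=r.current_contact_force()[2]; st("a")
z=.010
while z>-.012:
    r.move_linear(tcp(D+[0,0,z],Q),vel=.03); f=r.current_contact_force()[2]
    if f-f0>4: break
    z-=.002
st("down %.3f"%z)
r.set_gripper(1.0); r.sleep(.1); st("rel")
r.move_linear(tcp(D+[0,0,z],Q,.10),vel=.25)
r.move_linear(tcp(D+[-.02,0,.08],Q,.12),vel=.3)
r.sleep(.1)
d=optics.get_image("top"); np.savez("top2.npz",**d)
s=optics.get_image("scene")
import cv2
cv2.imwrite("pics/c2.png",np.hstack([cv2.resize(s["pixels"][130:290,320:480],(400,400)),cv2.resize(d["pixels"][170:330,360:520],(400,400))])[...,::-1]); st("end")
```

```text
a 8.12 [ 0.629 -0.217  0.103] [-0.1 -0.  -1.2] 0.597
down -0.002 9.88 [ 0.629 -0.217  0.089] [-3.7  1.5  9.4] 0.598
rel 10.42 [ 0.628 -0.217  0.088] [0.1 0.5 0. ] 1.0
end 11.67 [ 0.556 -0.216  0.276] [ 0.4  0.3 -0. ] 0.999
```

View pics/c2.png

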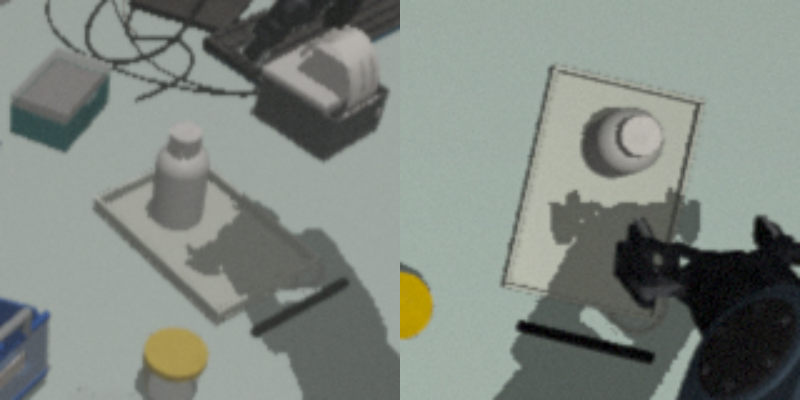

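Scene crop (180,180) and top crop (637,135): the bottle stands upright in the tray, with the cup and marker untouched. Now the left bin's handle, held loosely between the jaws and carried along its arc.

```bash
cat >> h.py <<'E'
O=np.array([.579,.2895,.016]); YAW=.014
def binp(x,z,a,y=0.): # bin-frame point (m) -> world
    return O+Ro.from_euler('z',YAW).apply([x*np.cos(a)-z*np.sin(a),y,x*np.sin(a)+z*np.cos(a)])
E
python3 - <<'E'
from cell import r, optics
from h import *
st=lambda s:print(s,round(r.current_t(),2),np.round(r.current_tool_pos(),3),np.round(r.current_contact_force(),1),round(r.current_opening(),3),round(r.current_finger_force(),1))
P=None
for psi in(np.pi/2,-np.pi/2):
    j=[r.inverse_kinematics(tcp(binp(-.002,.121,a),q(a,YAW,psi)),q(a,YAW,psi)) for a in(0,.4,.86)]
    print(psi,[None if x is None else np.round(x,2) for x in j])
    if P is None and all(x is not None for x in j): P=psi
Q=q(0,YAW,P)
r.set_gripper(.45)
cur=np.array(r.current_tool_pos())
r.move_linear([.5,0.05,.30],vel=.35)
r.move_to(tcp(binp(-.002,.121,0),Q,.10),Q); st("above")
w_=optics.get_image("wrist")
import cv2; cv2.imwrite("pics/w3.png",w_["pixels"][...,::-1])
E
```

```text
1.5707963267948966 [array([ 0.39,  0.62,  1.47, -0.  ,  1.05,  0.38]), array([ 0.5 ,  0.46,  1.85, -0.38,  0.51,  0.79]), array([0.67, 0.53, 2.16, 4.21, 0.56, 2.62])]
-1.5707963267948966 [array([ 0.39,  0.62,  1.47,  0.  ,  1.05, -2.76]), array([ 0.5 ,  0.46,  1.85, -0.38,  0.51, -2.35]), array([ 0.67,  0.53,  2.16,  4.21,  0.56, -0.53])]
above 14.23 [0.577 0.288 0.24 ] [-0.4 -0.5  1.1] 0.454 0.0
```

View pics/w3.png

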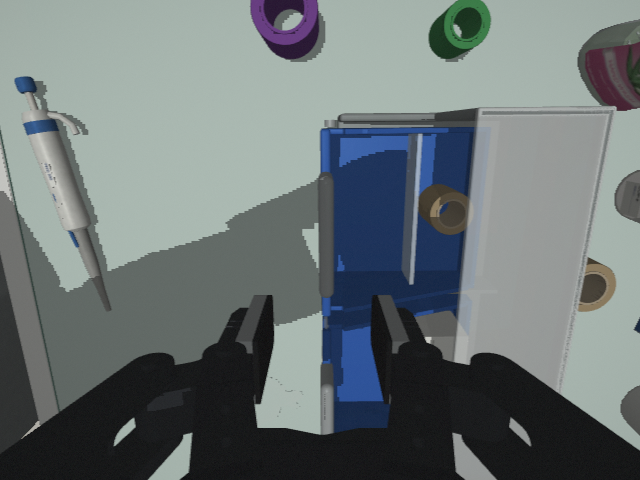

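The jaws straddle the bar: fingers at columns 265 and 380, the handle bar at column 326. The wrist is singular at steep tilts, so I check IK continuity with limited tilt.

Run:
```python
from cell import r
from h import *
P=np.pi/2
for a in(0,.2,.4,.6,.86):
  for b in (min(a,.2),min(a,.35),min(a,.5)):
    Q=q(b,YAW,P); j=r.inverse_kinematics(tcp(binp(-.002,.121,a),Q),Q); print(a,round(b,2),None if j is None else np.round(j,2))
print("roll")
for b in(.3,.45,.6,.8,.95):
  for ps in (0,np.pi):
    Q=q(b,YAW,ps)
    print(b,ps,[None if j is None else np.round(j,2) for j in [r.inverse_kinematics(tcp(binp(.094,.034,.8),Q,k),Q) for k in(0,.1)]])
```

```text
0 0 [ 0.39  0.62  1.47 -0.    1.05  0.38]
0 0 [ 0.39  0.62  1.47 -0.    1.05  0.38]
0 0 [ 0.39  0.62  1.47 -0.    1.05  0.38]
0.2 0.2 [ 0.44  0.52  1.67 -0.12  0.78  0.51]
0.2 0.2 [ 0.44  0.52  1.67 -0.12  0.78  0.51]
0.2 0.2 [ 0.44  0.52  1.67 -0.12  0.78  0.51]
0.4 0.2 [ 0.46  0.5   1.73 -0.13  0.74  0.53]
0.4 0.35 [ 0.49  0.46  1.82 -0.3   0.56  0.71]
0.4 0.4 [ 0.5   0.46  1.85 -0.38  0.51  0.79]
0.6 0.2 [ 0.48  0.49  1.78 -0.14  0.7   0.56]
0.6 0.35 [ 0.51  0.46  1.87 -0.33  0.53  0.76]
0.6 0.5 [ 0.55  0.44  1.96 -0.7   0.39  1.14]
0.86 0.2 [ 0.5   0.49  1.84 -0.16  0.63  0.6 ]
0.86 0.35 [ 0.53  0.47  1.93 -0.39  0.47  0.84]
0.86 0.5 [ 0.57  0.46  2.01 -0.84  0.35  1.31]
roll
0.3 0 [array([ 0.41,  0.62,  1.59, -0.19,  0.67,  2.1 ]), array([ 0.43,  0.46,  1.59, -0.17,  0.82,  2.09])]
0.3 3.141592653589793 [array([ 0.41,  0.62,  1.59, -0.19,  0.67, -1.04]), array([ 0.43,  0.46,  1.59, -0.17,  0.82, -1.05])]
0.45 0 [array([ 0.44,  0.59,  1.68, -0.4 ,  0.48,  2.32]), array([ 0.47,  0.41,  1.73, -0.34,  0.62,  2.27])]
0.45 3.141592653589793 [array([ 0.44,  0.59,  1.68, -0.4 ,  0.48, -0.83]), array([ 0.47,  0.41,  1.73, -0.34,  0.62, -0.88])]
0.6 0 [array([ 0.47,  0.58,  1.77, -0.83,  0.34,  2.75]), array([ 0.51,  0.38,  1.85, -0.66,  0.45,  2.61])]
0.6 3.141592653589793 [array([ 0.47,  0.58,  1.77, -0.83,  0.34, -0.39]), array([ 0.51,  0.38,  1.85, -0.66,  0.45, -0.53])]
0.8 0 [array([ 0.5 ,  0.6 ,  1.87,  4.52,  0.35, -2.59]), array([ 0.57,  0.39,  2.  , -1.48,  0.39, -2.83])]
0.8 3.141592653589793 [array([0.5 , 0.6 , 1.87, 4.52, 0.35, 0.56]), array([ 0.57,  0.39,  2.  , -1.48,  0.39,  0.31])]
0.95 0 [array([ 0.52,  0.63,  1.93,  4.1 ,  0.51, -2.15]), array([ 0.62,  0.44,  2.08,  4.29,  0.53, -2.28])]
0.95 3.141592653589793 [array([0.52, 0.63, 1.93, 4.1 , 0.51, 0.99]), array([0.62, 0.44, 2.08, 4.29, 0.53, 0.86])]
```

```bash
cat >> h.py <<'E'
def hp(a,bmax=.35):
    b=min(max(a,0),bmax); Q=q(b,YAW,np.pi/2); return tcp(binp(-.002,.118,a),Q,.003),Q
E
python3 - <<'E'
from cell import r, optics
from h import *
st=lambda s:print(s,round(r.current_t(),2),np.round(r.current_tool_pos(),3),np.round(r.current_contact_force(),1),round(r.current_opening(),3),round(r.current_finger_force(),1))
r.move_linear(hp(0)[0],vel=.15); st("down")
r.set_gripper(.22,squeeze=20); st("caged")
for a in(.1,.2,.35,.5,.62,.72,.78,.82,.85,.88):
    p,Q=hp(a); r.move_linear(p,rot=Q,vel=.1); st(a)
    if a>.75 and np.linalg.norm(r.current_contact_force())>25: break
r.set_gripper(.45); st("rel")
Q=hp(.85)[1]
r.move_linear(np.array(r.current_tool_pos())-Ro.from_quat(Q).apply([0,0,.07])+[-.0,0,0],vel=.2)
r.move_linear([.42,.27,.27],vel=.3); st("away")
d=optics.get_image("top");np.savez("top4.npz",**d)
s=optics.get_image("scene");np.savez("scene4.npz",**s)
import cv2
cv2.imwrite("pics/c4.png",np.hstack([cv2.resize(s["pixels"][220:370,190:350],(400,400)),cv2.resize(d["pixels"][165:305,180:340],(400,400))])[...,::-1])
E
```

```text
down 15.1 [0.578 0.29  0.141] [-1.3  0.3  0.7] 0.455 0.0
caged 15.43 [0.577 0.29  0.14 ] [-0.2  0.4  0. ] 0.221 0.0
0.1 15.7 [0.564 0.289 0.14 ] [0.9 0.1 0.6] 0.222 0.0
0.2 15.97 [0.552 0.289 0.137] [-0.   0.   0.5] 0.221 0.0
0.35 16.31 [0.535 0.289 0.132] [ 0.3 -0.2  0.4] 0.219 0.0
0.5 16.63 [0.52  0.289 0.124] [ 0.3 -0.   0.8] 0.219 0.0
0.62 16.93 [0.507 0.289 0.117] [-0.4  0.6  0.4] 0.217 0.0
0.72 17.19 [0.498 0.288 0.109] [ 0.2 -0.4  0.5] 0.223 0.0
0.78 17.44 [0.493 0.288 0.104] [0.4 0.6 0.2] 0.218 0.0
0.82 17.69 [0.489 0.288 0.101] [-0.7 -0.3 -0.2] 0.221 0.0
0.85 17.94 [0.487 0.288 0.098] [ 0.2  0.1 -1.1] 0.223 0.0
0.88 18.19 [0.485 0.288 0.095] [ 0.   0.5 -0.3] 0.217 0.0
rel 18.52 [0.485 0.288 0.095] [0.5 0.4 0.5] 0.449 0.0
away 19.56 [0.42  0.27  0.269] [-0.9 -1.1  0.2] 0.446 0.0
```

View pics/c4.png

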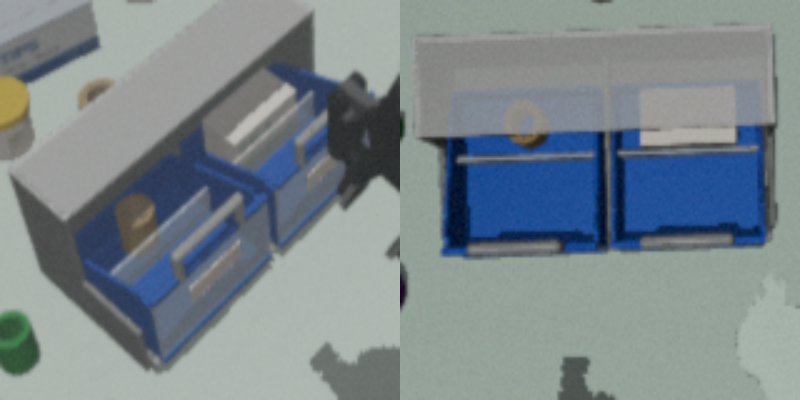

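The bin has not moved: the handle is still at scene crop (208,240) and the bin is still shut. The open fingertips ride higher, so they passed over the bar. I go 10 mm deeper, close on the bar and check the grip before pulling.

```bash
cat >> h.py <<'E'
def hp(a,bmax=.35,up=-.004): # TCP 'up' above the bar along the tool
    b=min(max(a,0),bmax); Q=q(b,YAW,np.pi/2); return tcp(binp(-.002,.118,a),Q,up-.003),Q
E
python3 - <<'E'
from cell import r, optics
from h import *
d=np.load("top4.npz")
D=d["depth"][240:258,180+30:180+60]; 
print("bar top z", max(wd(d,u,v)[2] for u in range(212,238,3) for v in range(250,262)))
st=lambda s:print(s,round(r.current_t(),2),np.round(r.current_tool_pos(),3),np.round(r.current_contact_force(),1),round(r.current_opening(),3),round(r.current_finger_force(),1))
p,Q=hp(0,up=.07); r.move_to(p,Q)
r.move_linear(hp(0)[0],vel=.1); st("down")
r.set_gripper(0,squeeze=25); st("grip")
E
```

```text
bar top z 0.14180471845532613
down 21.29 [0.577 0.29  0.131] [-0.8  0.2  0.3] 0.449 0.0
grip 21.66 [0.578 0.29  0.131] [1.9 0.6 4.1] 0.102 25.2
```

Bar gripped (opening 0.10, pad force 25 N). Pull.

Run:
```python
from cell import r, optics
from h import *
st=lambda s:print(s,round(r.current_t(),2),np.round(r.current_tool_pos(),3),np.round(r.current_contact_force(),1),round(r.current_opening(),3),round(r.current_finger_force(),1))
for a in(.1,.25,.4,.55,.68,.76,.80,.82):
    p,Q=hp(a,.45); r.move_linear(p,rot=Q,vel=.08); st(a)
    if np.linalg.norm(r.current_contact_force())>35: break
r.sleep(.2)
r.set_gripper(.45); st("rel")
r.move_linear(np.array(r.current_tool_pos())-Ro.from_quat(Q).apply([0,0,.07]),vel=.2)
r.move_linear([.42,.27,.27],vel=.3); st("away")
d=optics.get_image("top");np.savez("top5.npz",**d)
s=optics.get_image("scene");np.savez("scene5.npz",**s)
import cv2
cv2.imwrite("pics/c5.png",np.hstack([cv2.resize(s["pixels"][220:370,190:350],(400,400),interpolation=2),cv2.resize(d["pixels"][165:305,180:340],(400,400),interpolation=2)])[...,::-1])
```

```text
0.1 21.95 [0.565 0.289 0.13 ] [-2.7 -0.5  4.9] 0.097 25.4
0.25 22.32 [0.548 0.289 0.126] [-3.3 -0.8  4.3] 0.104 25.4
0.4 22.71 [0.533 0.289 0.12 ] [-0.8  0.1 -1. ] 0.104 25.1
0.55 23.07 [0.518 0.288 0.112] [ 1.7 -0.1 -4.5] 0.104 24.6
0.68 23.42 [0.505 0.288 0.103] [ 1.  -2.7 -1.8] 0.099 24.6
0.76 23.68 [0.498 0.288 0.097] [-0.1 -2.8 -2.1] 0.098 24.4
0.8 23.93 [0.497 0.288 0.095] [ 6.8 -8.4  7.4] 0.099 25.2
0.82 24.18 [0.497 0.289 0.095] [ 10.4 -13.3  17.5] 0.099 26.1
rel 24.77 [0.493 0.288 0.091] [ 0.2  0.7 -0.4] 0.45 0.0
away 25.84 [0.42  0.27  0.269] [ 0.  -0.2 -0.9] 0.452 0.0
```

View pics/c5.png

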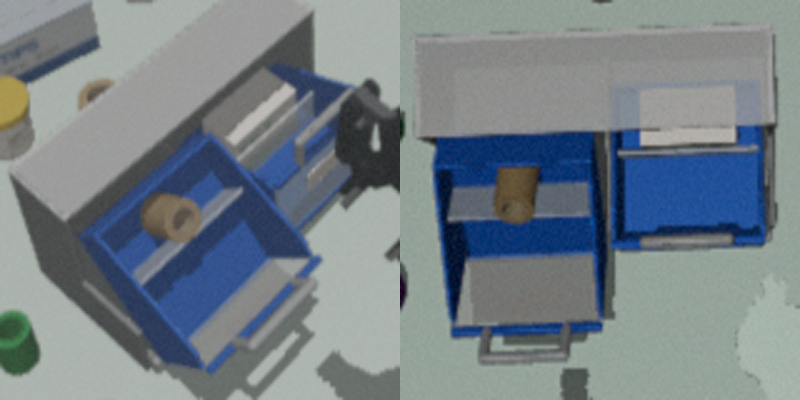

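The left bin is fully tipped. The roll leans against the cross wall: scene crop (172,218), top crop (516,190), end face at (516,208). I fit a cylinder to its depth points for the lean.

Run:
```python
from h import *
import cv2
from scipy.optimize import least_squares
pts=[]
for n,(u0,u1,v0,v1) in dict(top5=(215,238,220,246),scene5=(240,275,288,320)).items():
    d=np.load(n+".npz"); h=cv2.cvtColor(d["pixels"],cv2.COLOR_RGB2HSV).astype(int)
    m=(h[...,0]>8)&(h[...,0]<25)&(h[...,1]>80)&(d["depth"]>0); M=np.zeros_like(m); M[v0:v1,u0:u1]=m[v0:v1,u0:u1]
    p=np.array([wd(d,u,v) for v,u in zip(*np.nonzero(M))]); p=p[np.abs(p[:,2]-np.median(p[:,2]))<.04]; print(n,len(p),p.mean(0).round(4),p.min(0).round(3),p.max(0).round(3)); pts.append(p)
def sd(x,P):
    ax=np.array([-np.sin(x[3])*np.cos(x[4]),-np.sin(x[3])*np.sin(x[4]),np.cos(x[3])])
    e=P-x[:3]; t=e@ax; rho=np.linalg.norm(e-np.outer(t,ax),axis=1)
    dx,dz=rho-.018,np.abs(t)-.023
    return np.where((dx>0)&(dz>0),np.hypot(dx,dz),np.maximum(dx,dz))
c0=binp(.094,.027,.8); print("nominal",c0)
for P in (pts[0],pts[1],np.vstack(pts)):
    s=least_squares(lambda x:sd(x,P),[*c0,.9,0],loss="soft_l1",f_scale=.002); x=s.x
    print(x.round(4),np.sqrt(np.mean(sd(x,P)**2)).round(4))
```

```text
top5 239 [0.6215 0.29   0.1196] [0.601 0.275 0.098] [0.64  0.308 0.135]Traceback (most recent call last):
  File "<stdin>", line 8, in <module>
IndexError: too many indices for array: array is 1-dimensional, but 2 were indexed
```

Run:
```python
from h import *
from scipy.optimize import least_squares
pts=[]
for n,(u0,u1,v0,v1) in dict(top5=(215,238,220,246),scene5=(240,275,288,320)).items():
    d=np.load(n+".npz"); px=d["pixels"].astype(int); m=(px[...,0]-px[...,2]>18)&(d["depth"]>0)
    M=np.zeros_like(m); M[v0:v1,u0:u1]=m[v0:v1,u0:u1]
    if not M.any(): print(n,px[302,255:264],d["depth"][302,255:264]); continue
    p=np.array([wd(d,u,v) for v,u in zip(*np.nonzero(M))]); p=p[np.abs(p[:,2]-np.median(p[:,2]))<.04]; print(n,len(p),p.mean(0).round(4)); pts.append(p)
def sd(x,P):
    ax=np.array([-np.sin(x[3])*np.cos(x[4]),-np.sin(x[3])*np.sin(x[4]),np.cos(x[3])])
    e=P-x[:3]; t=e@ax; rho=np.linalg.norm(e-np.outer(t,ax),axis=1)
    dx,dz=rho-.018,np.abs(t)-.023
    return np.where((dx>0)&(dz>0),np.hypot(dx,dz),np.maximum(dx,dz))
c0=binp(.094,.027,.8); print("nominal",c0)
for P in pts+[np.vstack(pts)]:
    x=least_squares(lambda x:sd(x,P),[*c0,.9,0],loss="soft_l1",f_scale=.002).x
    print(x.round(4),np.sqrt(np.mean(sd(x,P)**2)).round(4))
```

```text
top5 276 [0.6197 0.2905 0.1181]
scene5 262 [0.6196 0.2954 0.1163]
nominal [0.6251173  0.29014568 0.10224255]
[0.6267 0.2929 0.1047 0.9541 0.023 ] 0.0026
[0.6284 0.2904 0.1059 0.9445 0.0084] 0.0024
[0.6274 0.2921 0.1048 0.9567 0.0059] 0.0026
```

The fit agrees with the nominal pose: centre (0.627, 0.292, 0.105), lean 0.95 rad. I grasp with the tool at 0.6 rad and place with the tool at 0.35 rad after a half turn, so the roll ends upright and the gripper leans away from the bottle.

Run:
```python
from cell import r, optics
from h import *
st=lambda s:print(s,round(r.current_t(),2),np.round(r.current_tool_pos(),3),np.round(r.current_contact_force(),1),round(r.current_opening(),3),round(r.current_finger_force(),1))
C=np.array([.6273,.2915,.1048]); Q=q(.6,YAW,np.pi); G=q(.35,-.233,0); D=np.array([.532,-.193,.030])
pre,at=tcp(C,Q,.104),tcp(C,Q,.004)
for n,p,o in(("pre",pre,Q),("at",at,Q),("hov",tcp(D+[0,0,.16],G,.004),G),("pl",tcp(D,G,.004),G)):
    j=r.inverse_kinematics(p,o); print(n,None if j is None else np.round(j,2))
    assert j is not None
r.set_gripper(.78)
r.move_to(pre,Q); st("pre")
r.move_linear(at,vel=.1); st("at")
r.set_gripper(0,squeeze=30); st("grip")
r.move_linear(pre,vel=.12); st("out")
r.move_linear(pre+[-.08,-.05,.06],vel=.25); st("up")
p=tcp(D+[0,0,.16],G,.004)
r.move_to(p,G); st("hover")
s=optics.get_image("scene"); t=optics.get_image("top")
import cv2
cv2.imwrite("pics/c6.png",np.hstack([cv2.resize(s["pixels"][110:290,320:500],(400,400),interpolation=2),cv2.resize(t["pixels"][150:330,360:540],(400,400),interpolation=2)])[...,::-1])
```

```text
pre [ 0.51  0.39  1.84 -0.66  0.46 -0.55]
at [ 0.46  0.59  1.76 -0.81  0.34 -0.41]
hov [-0.47  0.28  1.9   0.14  0.63  1.24]
pl [-0.47  0.57  1.98  0.31  0.26  1.05]
pre 27.56 [0.567 0.291 0.193] [ 0.2 -0.3  0.4] 0.781 0.0
at 28.71 [0.623 0.292 0.111] [ 0.   0.9 -0.7] 0.784 0.0
grip 29.09 [0.623 0.292 0.111] [-2.6 -0.3  3.2] 0.406 29.5
out 30.07 [0.567 0.29  0.192] [-0.1 -0.9 -1.1] 0.403 29.9
up 30.68 [0.487 0.241 0.253] [ 0.5 -0.1 -0.6] 0.404 29.9
hover 32.34 [ 0.53  -0.192  0.196] [ 0.8  0.9 -0.4] 0.405 29.9
```

View pics/c6.png

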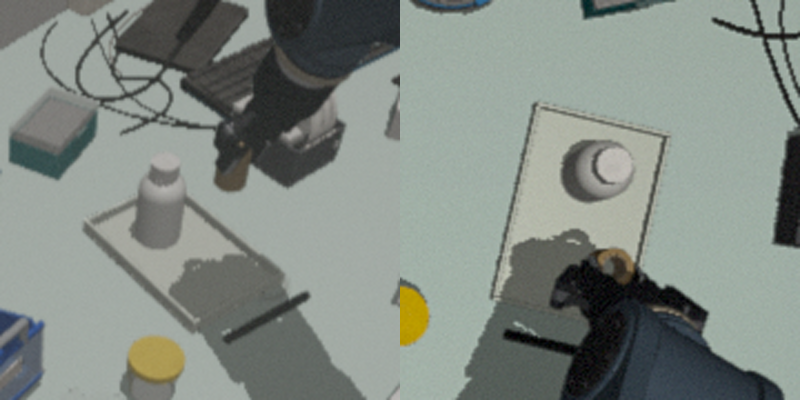

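The roll hangs upright at scene crop (230,172), over the tray's near half, clear of the bottle. I set it down by feel.

Run:
```python
from cell import r, optics
from h import *
st=lambda s:print(s,round(r.current_t(),2),np.round(r.current_tool_pos(),3),np.round(r.current_contact_force(),1),round(r.current_opening(),3),round(r.current_finger_force(),1))
G=q(.35,-.233,0); D=np.array([.532,-.193,.030])
r.move_linear(tcp(D+[0,0,.010],G,.004),vel=.15); f0=r.current_contact_force()[2]; st("a")
z=.008
while z>-.007:
    r.move_linear(tcp(D+[0,0,z],G,.004),vel=.03); f=r.current_contact_force()[2]
    if f-f0>4: break
    z-=.002
st("down %.3f"%z)
r.set_gripper(.75); r.sleep(.2); st("rel")
r.move_linear(tcp(D+[0,0,z],G,.09),vel=.12)
r.move_linear([.42,-.1,.25],vel=.3); r.sleep(.1); st("away")
d=optics.get_image("top"); np.savez("top7.npz",**d); np.savez("scene7.npz",**optics.get_image("scene"))
from scipy.optimize import least_squares
pts=[]
for n in("top7","scene7"):
    d=np.load(n+".npz"); px=d["pixels"].astype(int); m=(px[...,0]-px[...,2]>30)&(d["depth"]>0)
    p=np.array([wd(d,u,v) for v,u in zip(*np.nonzero(m))])
    p=p[(np.linalg.norm(p[:,:2]-D[:2],axis=1)<.05)&(p[:,2]<.1)&(p[:,2]>.008)]; print(n,len(p),p.mean(0).round(4) if len(p) else "", np.percentile(p[:,2],95).round(3) if len(p) else ""); pts.append(p)
```

```text
a 33.59 [ 0.53  -0.193  0.047] [-0.5  0.2 -0. ] 0.407 29.9
down -0.002 35.09 [ 0.53  -0.193  0.035] [-4.9  1.8 12. ] 0.402 31.2
rel 35.68 [ 0.53  -0.192  0.034] [-0.1 -0.1  0.5] 0.745 0.0
away 37.4 [ 0.42  -0.1    0.248] [-0.3  0.2 -0.4] 0.749 0.0
top7 115 [ 0.5293 -0.191   0.0496] 0.054
scene7 23 [ 0.5253 -0.1859  0.0508] 0.054
```

The roll stands: its top face is at z≈0.050 (0.051 expected) at (0.529, -0.191). Next I shut the bin.

Run:
```python
from cell import r, optics
from h import *
st=lambda s:print(s,round(r.current_t(),2),np.round(r.current_tool_pos(),3),np.round(r.current_contact_force(),1),round(r.current_opening(),3),round(r.current_finger_force(),1))
r.set_gripper(.45)
r.move_linear([.40,.15,.27],vel=.35)
p,Q=hp(.79,.45,up=.09); r.move_to(p,Q); st("pre")
p,Q=hp(.79,.45); r.move_linear(p,vel=.12); st("at")
r.set_gripper(0,squeeze=25); st("grip")
assert r.current_finger_force()>10
for a in(.68,.55,.4,.25,.1,.03,0,-.015,-.03):
    p,Q=hp(a,.45); r.move_linear(p,rot=Q,vel=.08); st(a)
    if a<.05 and abs(r.current_contact_force()[0])>15: break
r.set_gripper(.45); st("rel")
p,_=hp(0,up=.09); r.move_linear(p,vel=.15)
r.move_linear([.42,.1,.27],vel=.3); r.sleep(.1)
d=optics.get_image("top"); d0=np.load("top0.npz"); np.savez("top8.npz",**d)
import cv2
x0,x1,y0,y1=185,335,175,262
df=np.abs(d["pixels"].astype(int)-d0["pixels"])[y0:y1,x0:x1].max(2)
print("diff >40 px:",(df>40).sum())
# shift of the left handle row profile, initial vs now
for k in(d0,d): print(k["pixels"][244:258,225].astype(int).sum(1))
# cup, marker shift
for n,(u,v,hw) in dict(cup=(359,292,18),mark=(434,306,35),carton=(295,210,25)).items():
    sub=lambda k,m:k["pixels"][v-m:v+m,u-m:u+m]
    res=cv2.matchTemplate(sub(d,hw+8),sub(d0,hw),cv2.TM_CCOEFF_NORMED); print(n,cv2.minMaxLoc(res)[1::2])
```

```text
pre 40.13 [0.455 0.287 0.179] [ 0.  -0.3 -0.6] 0.449 0.0
at 41.07 [0.496 0.288 0.095] [-1.  -0.5 -0.2] 0.446 0.0
grip 41.43 [0.497 0.289 0.095] [ 4.5 -3.1  2.8] 0.1 27.7
0.68 41.74 [0.505 0.289 0.104] [-2.7 -1.2  7.9] 0.096 27.9
0.55 42.08 [0.518 0.289 0.113] [-2.7 -0.5  8.2] 0.096 28.4
0.4 42.45 [0.534 0.289 0.121] [-0.6 -1.4  9.5] 0.103 28.7
0.25 42.84 [0.551 0.289 0.128] [-0.7  0.4 14. ] 0.099 29.2
0.1 43.21 [0.568 0.29  0.131] [ 1.6  2.4 15.2] 0.098 29.3
0.03 43.46 [0.576 0.29  0.132] [ 0.8  2.1 16.2] 0.098 29.4
0 43.71 [0.578 0.29  0.132] [-1.2  3.3 17.7] 0.1 29.5
-0.015 43.96 [0.58  0.29  0.132] [-1.9  2.2 17.8] 0.094 29.6
-0.03 44.21 [0.58  0.29  0.132] [-10.3   2.6  22.4] 0.097 30.1
rel 44.61 [0.58  0.289 0.129] [-0.8 -0.2  0.1] 0.45 0.0
diff >40 px: 150
[240 242 132 122 138 196 308 352 341 279 270 445 451 450]
[250 245 147 137 126 196 298 353 353 289 270 461 469 467]
cup (0.7383707761764526, (8, 8))
mark (0.8890121579170227, (8, 8))
carton (0.9961746335029602, (8, 8))
```

The handle row profile matches the start picture, so the bin is shut, and the cup, marker and carton show zero shift. Handing in.

Run:
```python
from cell import r
print(r.current_t(), r.current_contact_force()); print(r.hand_in())
```

```text
46.5167 [ 0.28480075 -0.40100779  1.18834964]
the job is handed in; nothing more can be done
None
```

I handed the job in at 46.5 s: the bottle and tape roll stand in the tray, both bins are shut with the carton in the right one, and the cup and marker show no shift; the judge's verdict was not returned.

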